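Space the roof laths of a model stable with a notched gauge

TASK

Space the two loose laths on the model stable's roof with the notched gauge block. Working up from the nailed eaves lath, set the gauge over each loose lath in turn and draw the lath down the slope until the gauge's heel meets the lath below it, so that both gaps match the gauge. Leave the laths lying flat and parallel to the eaves lath, stand the gauge back on its feet on the bench, and leave everything else where it is.

Things in the scene. Friction and masses are not known exactly. Their poses are not given: they have to be found in the camera images.
- stable: Fixed model stable, 300 x 300 mm base, roof falling towards the robot at 28 deg. Tilted frame, origin in the plane of the rafters' top faces, 125 mm above the bench, under the middle of the eaves lath: x up the slope, y along the laths (left seen from the robot), z square out of the roof. Rafters 14 mm wide at y = -95, -32, 32, 95 mm, from x = -35 to 215 mm. Nothing stands above the laths.
- eaves_lath (a point): Centre of the underside of the eaves lath, the lowest one, nailed to the rafters: 24 mm wide (x) x 240 mm long (y) x 16 mm thick (z). This point is the stable's origin and its axes are the stable's.
- lath1: Lower loose lath, rough-sawn wood, 24 mm wide (x) x 240 mm long (y) x 16 mm thick (z), about 60 g, lying on the rafters next above the eaves lath, too far up and a little askew. Origin: centre of its underside; axes as the stable's. Friction holds it where it is left; a light push of under 1 N slides it. When set, its origin is 54 mm up the slope from the eaves lath's.
- lath2: Upper loose lath, the same as lath1, lying next above it, too far up. When set, its origin is 54 mm up the slope from lath1's.
- gauge: Loose wooden lath gauge, about 120 g, standing on its two feet on the bench: 68 mm long (x), 70 wide (y), 67 high (z). Origin: centre of its underside. Both feet, 12 mm high, carry a web 10 mm thick (z = 12 to 22 mm); on it an upright grip, centred, 60 mm long (x), 24 mm thick (y), z = 22 to 67 mm. In use +x points up the slope and the web sits on a lath, feet 4 mm clear of the rafters.
- gauge_heel (a point): Middle of the lower edge of the gauge's heel: the outer end face of its heel foot, which spans x = -34 to -12 mm and 70 mm in y. This point is at gauge x = -34, y = 0, z = 0. The gauge starts with this end turned roughly towards the robot. In use the heel meets the upper edge of the lath below.
- gauge_hook (a point): Middle of the lower edge of the hook's inner face, at gauge x = 20, y = 0, z = 0. The hook foot spans x = 20 to 34 mm and 70 mm in y; the open notch between the feet, x = -12 to 20 mm, takes a lath. The hook draws the lath down by its upper edge; heel to hook is 54 mm, one lath (24) plus the gap (30).
- sanding_block: Bystander: plain cork sanding block without feet or grip, 82 x 52 x 34 mm, lying loose on the bench on the same side as the gauge. Origin: centre of its underside.
- glue_bottle: Bystander: white glue bottle with a pointed nozzle, 58 mm across, 200 mm high. Origin: centre of its underside.
- wire_brush: Bystander: wire brush lying on the bench, 245 mm long (x), 26 mm wide, 27 mm high. Origin: near its middle, on the bench.
- spare_lath: Bystander: spare lath, 240 x 24 x 16 mm, lying on the bench to the left of the stable's near edge, long side along its y. Origin: centre of its underside.
- hammer: Bystander: hammer lying on the bench to the right, about 260 mm long. Origin: near its middle, on the bench.

How it is judged:
By the outcome, as a careful person would: the job done as asked, in the order asked, and still so for the second after the job is handed in, with the robot touching nothing.
It also fails if it takes over 58 s, if anything falls off the work surface, if the arm or the gripper's body presses on something with over 40 N, if the wrist force passes 120 N, or if a joint passes its speed limit or range.

ROBOT

A 6-joint arm with a two-finger parallel gripper is mounted at the origin on the work surface. World frame = base frame: x ahead of the robot, y to its left, z up, the work surface at z = 0. Lengths are in m, angles in rad, forces in N, time in s.
With the tool pointing down it reaches from about 0.275 to 0.85 m from the base axis. Payload 19 kg.
Tool frame: the origin (TCP) lies on the centre line of the jaws, within the pads' length; the fingertips stand 14 mm ahead of it and the grasp point (between the pads) lies 5 mm behind it; z points along the fingers, x is the direction in which the jaws open and shut, and the axes are right-handed (so a half turn about z gives the same grasp; the last joint's range is limited). The gripper opens to 85 mm and grips with 20 to 120 N. Pads are 22 mm wide; open, the fingers measure 114 mm over their backs; the gripper's body (76 mm by 85 mm) begins 54 mm behind the grasp point. The pads swing forward as they close: fully open they stand 13 mm farther back than shut.
Start: joints at [-1.38, 0.15, 1.437, -0, 1.554, -0.134], TCP at [0.183, -0.545, 0.245] pointing down, gripper open.
Joint ranges: [-2.8, 2.8], [-0.68, 2.1], [0.12, 2.68], [-1.39, 4.53], [0.16, 2.79], [-2.81, 2.81]. Speed limits (rad/s): [1.89, 1.89, 2.22, 3.01, 3.01, 3.01].

INTERFACE

Orientations are given as a rotation vector (axis times angle).
In Python, from plant import manip gives the robot as it stands.
- The arm moves only by the tool send_rows, never from a script. Its argument "series" is a list of rows, each an object of numbers: "tx", "ty", "tz": the shift along the tool's x, y, z normalised to -1 to 1, where 1 is 50 mm; "yaw": the turn about the tool's z normalised to -1 to 1, where 1 is 120 degrees. A call has 1 to 12 rows; each row shifts and turns the commanded pose from where the row before left it, along the tool's axes as they then stand; what a row does not reach is not made up. A row lasts 1/8 s, in which the tool goes at most 62.5 mm and 10.7 degrees, less where a joint would pass 70% of its speed; a pose out of reach is approached as far as the arm can. A call with a number of a shift or a turn outside -1 to 1 is refused whole. A call with a gripper value outside its range is refused whole. "fingers" is the opening, from 0 (shut) to 1 (fully open), set as the call begins (left out, the last holds). The fingers move at their own pace and stop on an object; "squeeze" is the grip in N (left out, the last holds). Time passes only in rows, so rows that do not move let the fingers close. It gives the time, the measured TCP pose, the force and the opening at its end, in the units of the state.
- manip.get_obs(): the state, without advancing time (a new reading comes with each control period).
- manip.camera(name): name is "side" or "top" or "wrist"; returns (picture, depth): 384x512x3 uint8, blue, green, red; 384x512 float32, m along the optical axis (not along the pixel's ray), 0 where there is no reading.
- manip.calibration(name): a dict with "K" (3x3 intrinsics, pixels), "R" (3x3) and "t" (3): a world point X has camera coordinates R X + t. Camera axes: x right, y down, z forward; pixel columns grow to the right and rows downward; lengths in m; the calibration is good to about 2 mm. The wrist camera is an equidistant fisheye: a pixel r from the principal point sees the ray r / f radians off the axis. A picture is of the moment at which its call begins: read the wrist's pose just before it. calibration takes no time and is no camera call; for the wrist camera it gives the pose at the moment of the call.
- manip.close_job(): hands the job in, once; it reports no verdict.
The state is a dict: "clock": time; "q": joint angles; "qvel": joint speeds; "effort": joint torques, N m; "ee_pos": TCP position; "eef_rot": TCP orientation; "contact_force": force on the tool from outside, world axes, zero at the start; "moment": the same for the moment, N m; "opening": finger opening in m.
Only numpy, scipy, OpenCV 4.12 (cv2) and the standard library are available. Lean on these libraries where they do the work, as an engineer would, in place of code of your own. Each camera call takes 0.05 s, during which the arm holds its last target. There are 200 camera calls.

## Working session

There is one attempt and no reset: what is moved stays moved. The work goes in short steps, Python scripts to look and compute and a tool call to move; the robot and the scene stay as the last step left them, time stands still between calls to the robot, and variables do not carry over. Pictures are saved under pics/ and viewed, about 8 in all and at most 12, crops included, and the job is handed in when it is done.

Besides the shell and the picture viewer there is one more tool, called after "Call:" as name(argument=value, ...) on one line, values as JSON. send_rows: Moves the arm, as the interface text tells. Its arguments: {"type":"object","properties":{"series":{"type":"array"},"fingers":{"type":"number"},"squeeze":{"type":"number"}},"required":["series"]}

```bash
mkdir -p pics; ls; cat > h.py <<'E'
import numpy as np,cv2
from plant import manip
from scipy.spatial.transform import Rotation as Ro
def shot(n,f):
    c=manip.calibration(n); p,d=manip.camera(n)
    np.savez(f'pics/{f}.npz',p=p,d=d,K=c['K'],R=c['R'],t=c['t']); cv2.imwrite(f'pics/{f}.png',p)
def cloud(f):
    z=np.load(f'pics/{f}.npz'); d=z['d'];v,u=np.mgrid[:384,:512]
    K=z['K'];X=np.stack([(u-K[0,2])/K[0,0]*d,(v-K[1,2])/K[1,1]*d,d],-1)
    return (X-z['t'])@z['R'],d>0
E
python3 - <<'E'
from h import *
o=manip.get_obs();print({k:np.round(v,3) for k,v in o.items()})
shot('top','top0');shot('side','side0')
a=cv2.imread('pics/top0.png');b=cv2.imread('pics/side0.png')
for n in('top','side'):
    c=manip.calibration(n);print(n,c['K'][0],-c['R'].T@c['t'],c['R'][2])
cv2.imwrite('pics/a.png',cv2.resize(a,(768,576)));cv2.imwrite('pics/b.png',cv2.resize(b,(768,576)))
E
```

```text
pics
{'clock': np.float64(0.0), 'q': array([-1.38 ,  0.151,  1.438,  0.   ,  1.554, -0.134]), 'qvel': array([-0.001,  0.   ,  0.001, -0.   ,  0.001, -0.001]), 'effort': array([-1.0000e-03, -7.1304e+01, -5.7087e+01, -0.0000e+00,  9.0000e-03,
        0.0000e+00]), 'ee_pos': array([ 0.183, -0.545,  0.245]), 'eef_rot': array([-2.551e+00,  1.833e+00,  1.000e-03]), 'contact_force': array([ 0.315,  0.007, -0.259]), 'moment': array([-0.074,  0.039, -0.025]), 'opening': np.float64(0.085)}
top [375.91117277   0.         254.862633  ] [ 0.42734495 -0.03470294  1.41214693] [ 0.07478502  0.02584879 -0.9968646 ]
side [478.20994117   0.         253.06627063] [0.28723939 1.1141214  1.21806523] [ 0.15465321 -0.71702409 -0.67967554]
```

View pics/a.png

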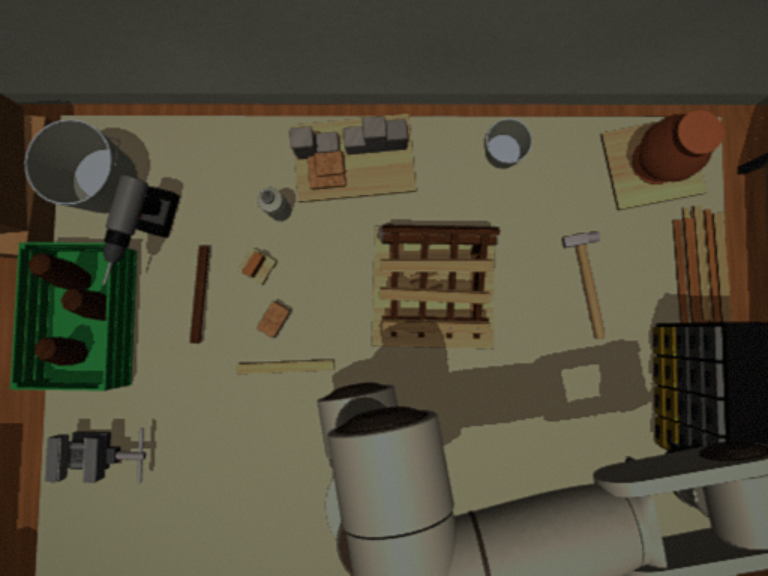

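View pics/b.png

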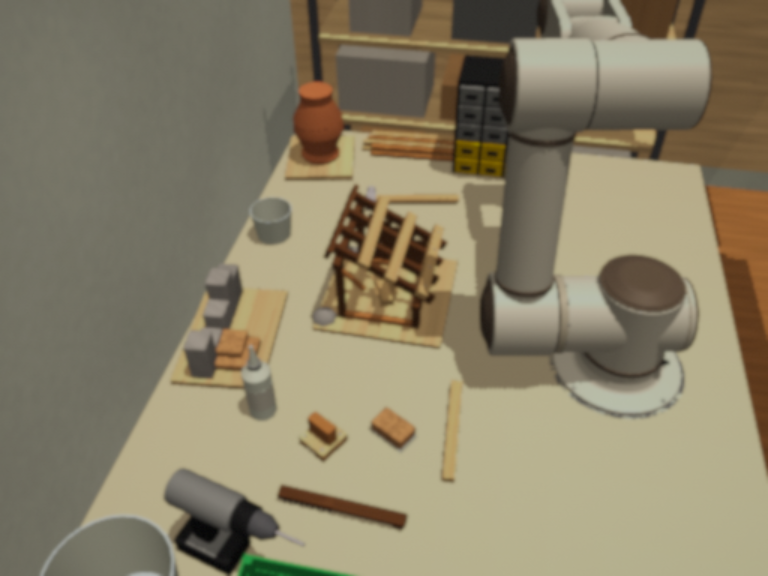

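The top view shows the gauge near (258,265), with an orange grip. The sanding block is at (274,319), and the stable with its three laths is at x 375–495. Next I'll get poses from the depth data.

```bash
python3 - <<'E'
from h import *
for f in('top0','side0'):
    X,ok=cloud(f)
    print(f,'bench z',np.median(X[ok&(abs(X[...,0]-.45)<.05)&(abs(X[...,1]-.12)<.03)][:,2]))
    # gauge region
    s=ok&(X[...,0]>.36)&(X[...,0]<.62)&(X[...,1]>.14)&(X[...,1]<.36)&(X[...,2]>.01)&(X[...,2]<.09)
    for lo,hi in((.058,.075),(.028,.04),(.015,.027)):
        m=(s&(X[...,2]>lo)&(X[...,2]<hi)).astype(np.uint8)
        n,l,st,c=cv2.connectedComponentsWithStats(m)
        for i in range(1,n):
            if st[i,4]>25:
                P=X[l==i]; r=cv2.minAreaRect((P[:,:2]*1000).astype(np.float32))
                print(lo,st[i,4],np.round(c[i]),np.round(P.mean(0),4),np.round(r[0]),np.round(r[1]),round(r[2],1))
    # roof laths: bright wood
    img=cv2.imread(f'pics/{f}.png')
    s=ok&(X[...,0]>.35)&(X[...,0]<.75)&(X[...,1]>-.17)&(X[...,1]<.17)&(X[...,2]>.11)&(X[...,2]<.27)&(img[...,2]>95)
    n,l,st,c=cv2.connectedComponentsWithStats(s.astype(np.uint8),connectivity=4)
    for i in range(1,n):
        if st[i,4]>80:
            P=X[l==i];r=cv2.minAreaRect((P[:,:2]*1000).astype(np.float32))
            print('lath',st[i,4],np.round(c[i]),np.round(np.median(P,0),4),np.round(r[0],1),np.round(r[1]),round(r[2],1))
im=cv2.imread('pics/top0.png')
a=cv2.resize(im[135:240,150:340],None,fx=4.2,fy=4.2,interpolation=2);cv2.imwrite('pics/c.png',a)
E
```

```text
top0 bench z 0.0003734457712082299
0.058 112 [168. 175.] [0.5803 0.3169 0.0671] [581. 317.] [25. 60.] 59.2
0.028 278 [181. 213.] [0.4471 0.2708 0.0341] [447. 271.] [51. 80.] 59.6
0.015 40 [164. 173.] [0.5957 0.3431 0.0228] [596. 344.] [13. 61.] 54.8
0.015 128 [175. 180.] [0.5701 0.3001 0.0223] [575. 308.] [48. 69.] 61.0
lath 370 [280. 177.] [ 0.5628 -0.0842  0.2095] [562.2 -83.4] [ 19. 173.] 0.5
lath 344 [279. 197.] [ 0.5004 -0.0823  0.1762] [500.6 -82.7] [173.  21.] 88.2
side0 bench z 0.001105877286306644
0.058 165 [215. 282.] [0.5783 0.3212 0.067 ] [579. 318.] [27. 60.] 59.3
0.028 377 [262. 283.] [0.4455 0.2749 0.0345] [446. 273.] [52. 82.] 59.8
0.028 47 [215. 291.] [0.5776 0.3288 0.0348] [582. 328.] [21. 61.] 79.1
0.015 250 [215. 294.] [0.5766 0.3306 0.0221] [579. 318.] [74. 71.] 59.1
0.015 69 [263. 291.] [0.4395 0.2938 0.0214] [445. 293.] [89. 43.] 0.6
lath 343 [247. 161.] [ 0.5632 -0.0741  0.208 ] [568.9 -80.5] [ 38. 176.] 1.3
lath 359 [265. 172.] [ 0.5012 -0.0679  0.1751] [507.8 -79.7] [ 79. 173.] 12.7
lath 306 [285. 180.] [ 0.4335 -0.0817  0.1394] [435.9 -84.1] [171.  43.] 84.5
lath 83 [234. 185.] [ 0.5979 -0.0225  0.1357] [590. -24.] [21. 53.] 89.7
```

View pics/c.png

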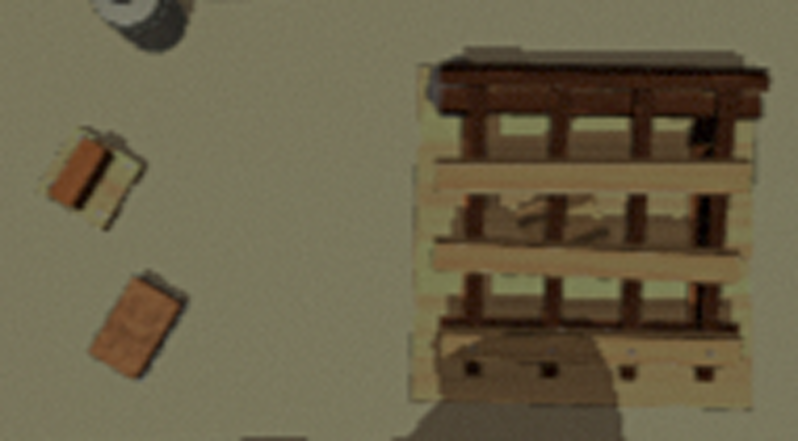

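```bash
cat >> h.py <<'E'
def fit(files,show=True):
    Q=[]
    for f in files:
        X,ok=cloud(f);s=ok&(X[...,0]>.35)&(X[...,0]<.75)&(X[...,1]>-.22)&(X[...,1]<.06)
        Q.append(X[s])
    P=np.concatenate(Q); return P
E
python3 - <<'E'
from h import *
t=np.radians(28)
for f in('top0','side0'):
    P=fit([f])
    # plane fit z = a x + b y + c, init
    a,b,c=np.tan(t),0,.1391-np.tan(t)*.434
    for k in range(15):
        r=P[:,2]-(a*P[:,0]+b*P[:,1]+c); w=abs(r)<(.006 if k<5 else .0035)
        A=np.c_[P[w,0],P[w,1],np.ones(w.sum())];a,b,c=np.linalg.lstsq(A,P[w,2],rcond=None)[0]
    print(f,w.sum(),'slope',np.degrees(np.arctan(np.hypot(a,b))),'yaw',np.degrees(np.arctan2(b,a)),'rms',r[w].std(),'x at ztop .1391, y=-.084:',(.1391-c-b*-.084)/a)
    L=P[w]
    u=L[:,0]/np.cos(t); # slope coordinate approx
    for lo,hi in((.41,.465),(.475,.525),(.54,.59)):
        m=(L[:,0]>lo)&(L[:,0]<hi);M=L[m]
        # line fit via midpoint per y-bin
        ys=np.arange(-.2,.04,.012);mid=[];yy=[];ww=[]
        for y in ys:
            q=M[(M[:,1]>=y)&(M[:,1]<y+.012),0]
            if len(q)>5: mid.append((np.percentile(q,3)+np.percentile(q,97))/2);yy.append(y+.006);ww.append(np.ptp(q))
        pf=np.polyfit(yy,mid,1)
        print(' lath x@-.084 %.4f slope dx/dy %.4f (deg %.2f) width %.4f y %.4f %.4f n %d'%(np.polyval(pf,-.084),pf[0],np.degrees(np.arctan(-pf[0])),np.median(ww),M[:,1].min(),M[:,1].max(),m.sum()))
E
```

```text
top0 1184 slope 28.050107233345624 yaw -0.5103221267108874 rms 0.0018075386438249443 x at ztop .1391, y=-.084: 0.43083143855621614
 lath x@-.084 0.4335 slope dx/dy 0.0136 (deg -0.78) width 0.0202 y -0.2192 -0.0032 n 378
 lath x@-.084 0.5012 slope dx/dy 0.0332 (deg -1.90) width 0.0195 y -0.2199 0.0033 n 394
 lath x@-.084 0.5629 slope dx/dy -0.0074 (deg 0.43) width 0.0188 y -0.2184 0.0031 n 412
side0 762 slope 28.030151914001117 yaw -0.5143540840772609 rms 0.001805107222673713 x at ztop .1391, y=-.084: 0.4286946438706783
 lath x@-.084 0.4316 slope dx/dy 0.0099 (deg -0.57) width 0.0201 y -0.2183 0.0017 n 252
 lath x@-.084 0.4994 slope dx/dy 0.0318 (deg -1.82) width 0.0204 y -0.2186 0.0064 n 263
 lath x@-.084 0.5609 slope dx/dy -0.0092 (deg 0.53) width 0.0198 y -0.2193 0.0067 n 247
```

```bash
python3 - <<'E'
from h import *
t=np.radians(28)
for f in('top0','side0'):
    X,ok=cloud(f);P=X[ok&(X[...,0]>.4)&(X[...,0]<.6)&(X[...,1]>-.35)&(X[...,1]<.1)]
    for x0 in (.4325,.5003,.562):
        z0=.1391+(x0-.4325)*np.tan(t)
        m=(abs(P[:,0]-x0)<.009)&(abs(P[:,2]-(z0+(P[:,0]-x0)*np.tan(t)))<.005)
        print(f,x0,m.sum(),P[m,1].min(),P[m,1].max(),np.percentile(P[m,1],50))
o=manip.get_obs();R=Ro.from_rotvec(o['eef_rot']).as_matrix();print(R.round(3))
E
```

```text
top0 0.4325 354 -0.24098425312945942 -0.003154537386086631 -0.10799893121291035
top0 0.5003 374 -0.23375147787517916 0.003283481226149092 -0.11491821884284484
top0 0.562 398 -0.23740796233047048 0.003102545741612619 -0.12057734305385893
side0 0.4325 226 -0.2406267542180819 0.0016750455152986842 -0.1021380822682591
side0 0.5003 222 -0.23707816968892387 0.007864454678809384 -0.091403827565118
side0 0.562 231 -0.2359683332938898 0.006734467864455456 -0.09965163974534366
[[ 0.319 -0.948 -0.   ]
 [-0.948 -0.319  0.001]
 [-0.001 -0.    -1.   ]]
```

```bash
cat >> h.py <<'E'
def state():
    o=manip.get_obs();R=Ro.from_rotvec(o['eef_rot']).as_matrix()
    return o,R
def plan(p,a=None,n=1):
    """TCP target p; tool-x world angle a deg: yaw units, then shift units total (after yaw) and per row"""
    o,R=state();a0=np.degrees(np.arctan2(R[1,0],R[0,0]));a=a0 if a is None else a
    dw=(a-a0+180)%360-180
    print('t',o['clock'],'pos',o['ee_pos'].round(4),'a0',a0.round(2),'F',o['contact_force'].round(2),'op',round(o['opening'],4))
    R=Ro.from_euler('z',dw,degrees=True).as_matrix()@R
    s=R.T@(np.array(p)-o['ee_pos'])/.05
    print('yaw',round(-dw/120,4),'rows',n,'each',(s/n).round(3))
E
python3 -c "
from h import *
plan([.5757,.320,.26],-121,26)"
```

```text
t 0.1 pos [ 0.1834 -0.5448  0.2447] a0 -71.39 F [-0.15 -0.03 -0.04] op 0.0853
yaw 0.4134 rows 26 each [-0.726  0.084 -0.011]
```

Call:
send_rows(series=[{"yaw":0.083},{"yaw":0.083},{"yaw":0.083},{"yaw":0.083},{"yaw":0.081}], fingers=0.7, squeeze=20)

```text
invalid input
```

Call:
send_rows(series=[{"tx":0,"ty":0,"tz":0,"yaw":0.083},{"tx":0,"ty":0,"tz":0,"yaw":0.083},{"tx":0,"ty":0,"tz":0,"yaw":0.083},{"tx":0,"ty":0,"tz":0,"yaw":0.083},{"tx":0,"ty":0,"tz":0,"yaw":0.081}], fingers=0.7, squeeze=20)

```text
clock: 0.72
ee_pos: [0.1834, -0.5448, 0.2449]
eef_rot: [-1.54, 2.738, 0.001]
contact_force: [0.1, 1.2, -0.2]
opening: 0.0598
```

Yaw went as commanded. Now the traverse.

Call:
send_rows(series=[{"tx":-0.726,"ty":0.084,"tz":-0.011,"yaw":0},{"tx":-0.726,"ty":0.084,"tz":-0.011,"yaw":0},{"tx":-0.726,"ty":0.084,"tz":-0.011,"yaw":0},{"tx":-0.726,"ty":0.084,"tz":-0.011,"yaw":0},{"tx":-0.726,"ty":0.084,"tz":-0.011,"yaw":0},{"tx":-0.726,"ty":0.084,"tz":-0.011,"yaw":0},{"tx":-0.726,"ty":0.084,"tz":-0.011,"yaw":0},{"tx":-0.726,"ty":0.084,"tz":-0.011,"yaw":0},{"tx":-0.726,"ty":0.084,"tz":-0.011,"yaw":0},{"tx":-0.726,"ty":0.084,"tz":-0.011,"yaw":0},{"tx":-0.726,"ty":0.084,"tz":-0.011,"yaw":0},{"tx":-0.726,"ty":0.084,"tz":-0.011,"yaw":0}])

```text
clock: 2.22
ee_pos: [0.3645, -0.1442, 0.2518]
eef_rot: [1.548, -2.734, -0.0]
contact_force: [-0.2, -1.0, 0.9]
opening: 0.06
```

Call:
send_rows(series=[{"tx":-0.726,"ty":0.084,"tz":-0.011,"yaw":0},{"tx":-0.726,"ty":0.084,"tz":-0.011,"yaw":0},{"tx":-0.726,"ty":0.084,"tz":-0.011,"yaw":0},{"tx":-0.726,"ty":0.084,"tz":-0.011,"yaw":0},{"tx":-0.726,"ty":0.084,"tz":-0.011,"yaw":0},{"tx":-0.726,"ty":0.084,"tz":-0.011,"yaw":0},{"tx":-0.726,"ty":0.084,"tz":-0.011,"yaw":0},{"tx":-0.726,"ty":0.084,"tz":-0.011,"yaw":0},{"tx":-0.726,"ty":0.084,"tz":-0.011,"yaw":0},{"tx":-0.726,"ty":0.084,"tz":-0.011,"yaw":0},{"tx":-0.726,"ty":0.084,"tz":-0.011,"yaw":0},{"tx":-0.726,"ty":0.084,"tz":-0.011,"yaw":0}])

```text
clock: 3.72
ee_pos: [0.5454, 0.2552, 0.2582]
eef_rot: [1.548, -2.733, -0.0]
contact_force: [0.6, -0.2, -0.3]
opening: 0.0599
```

```bash
python3 -c "
from h import *
plan([.5757,.320,.18],-121,3)
shot('wrist','w0')
im=cv2.imread('pics/w0.png');cv2.imwrite('pics/w0b.png',cv2.resize(im,(768,576)))
c=manip.calibration('wrist');print(c)"
```

```text
t 3.725 pos [0.5454 0.2552 0.2582] a0 -120.95 F [ 0.63 -0.24 -0.29] op 0.0599
yaw 0.0004 rows 3 each [-0.474  0.049  0.521]
{'K': array([[297.31863964,   0.        , 251.04838108],
       [  0.        , 297.31863964, 192.91204553],
       [  0.        ,   0.        ,   1.        ]]), 'R': array([[-5.12058859e-01, -8.58950356e-01, -1.01951726e-04],
       [-8.11939039e-01,  4.83994567e-01,  3.26349898e-01],
       [-2.80269017e-01,  1.67193135e-01, -9.45249033e-01]]), 't': array([0.50176065, 0.27194432, 0.501262  ])}
```

View pics/w0b.png

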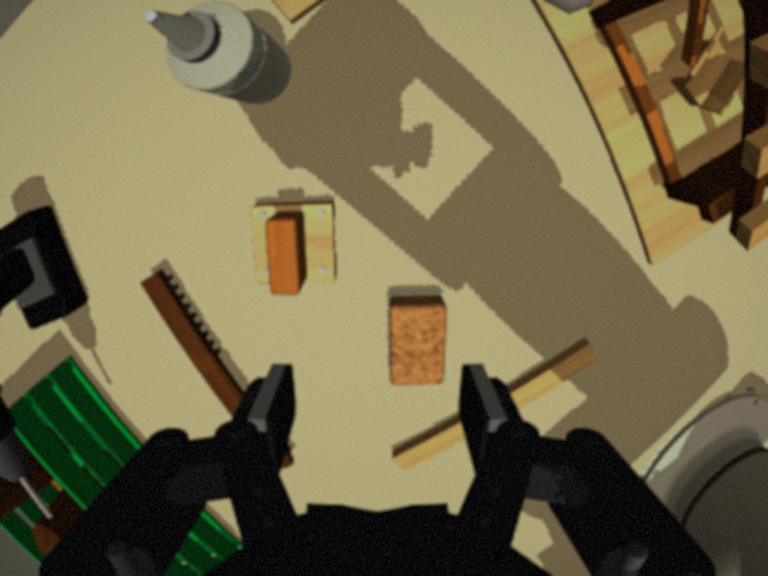

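The wrist view shows the gauge at scaled (293,240) with its grip vertical in the image, in line with the jaws. The nearer cork block at (417,340) is a bystander. I'll refine the grip position from this view.

```bash
cat >> h.py <<'E'
def wcloud(f):
    z=np.load(f'pics/{f}.npz'); d=z['d'];K=z['K'];v,u=np.mgrid[:384,:512]
    a=(u-K[0,2])/K[0,0];b=(v-K[1,2])/K[1,1];th=np.hypot(a,b)+1e-9;k=np.tan(th)/th
    X=np.stack([a*k*d,b*k*d,d],-1);return (X-z['t'])@z['R'],(d>0)&(th<1.3)
E
python3 - <<'E'
from h import *
X,ok=wcloud('w0')
s=ok&(abs(X[...,0]-.578)<.06)&(abs(X[...,1]-.318)<.06)
for lo,hi in((.06,.075),(.016,.027)):
    P=X[s&(X[...,2]>lo)&(X[...,2]<hi)];r=cv2.minAreaRect((P[:,:2]*1000).astype(np.float32));print(len(P),P.mean(0).round(4),np.round(r[0],1),np.round(r[1],1),r[2])
s=ok&(abs(X[...,0]-.55)<.03)&(abs(X[...,1]-.22)<.02);print(np.median(X[s][:,2]))
E
```

```text
1034 [0.5819 0.3161 0.0656] [581.8 317.2] [24.6 58.7] 59.19744110107422
1609 [0.5813 0.3102 0.021 ] [581.5 317.3] [70.7 68.1] 60.17081069946289
0.3144589204956709
```

Call:
send_rows(series=[{"tx":-0.474,"ty":0.049,"tz":0.521,"yaw":0},{"tx":-0.474,"ty":0.049,"tz":0.521,"yaw":0},{"tx":-0.474,"ty":0.049,"tz":0.521,"yaw":0}])

```text
clock: 4.15
ee_pos: [0.5755, 0.3194, 0.1792]
eef_rot: [1.548, -2.733, -0.0]
contact_force: [0.5, -0.5, -0.5]
opening: 0.0596
```

Call:
send_rows(series=[{"tx":-0.024,"ty":-0.025,"tz":0.6,"yaw":0},{"tx":0,"ty":0,"tz":0.6,"yaw":0},{"tx":0,"ty":0,"tz":0.6,"yaw":0},{"tx":0,"ty":0,"tz":0.5,"yaw":0},{"tx":0,"ty":0,"tz":0.384,"yaw":0},{"tx":0,"ty":0,"tz":0,"yaw":0}])

```text
clock: 4.9
ee_pos: [0.5764, 0.319, 0.0448]
eef_rot: [1.547, -2.732, -0.001]
contact_force: [0.1, 0.6, 0.4]
opening: 0.0601
```

Call:
send_rows(series=[{"tx":0,"ty":0,"tz":0,"yaw":0},{"tx":0,"ty":0,"tz":0,"yaw":0},{"tx":0,"ty":0,"tz":0,"yaw":0},{"tx":0,"ty":0,"tz":0,"yaw":0},{"tx":0,"ty":0,"tz":0,"yaw":0}], fingers=0, squeeze=25)

```text
clock: 5.52
ee_pos: [0.5776, 0.3194, 0.0474]
eef_rot: [-1.547, 2.732, -0.0]
contact_force: [0.2, 0.4, 6.8]
opening: 0.0241
```

```bash
python3 -c "
from h import *
plan([.5776,.3194,.26],None,5)
o,R=state()
import h
# after lift+yaw
a=-90.7
print('yaw',-(a+120.95)/120)
Rn=np.c_[[np.cos(np.radians(a)),np.sin(np.radians(a)),0],[np.sin(np.radians(a)),-np.cos(np.radians(a)),0],[0,0,-1]]
print((Rn.T@(np.array([.4107,-.118,.25])-np.array([.5776,.3194,.26]))/.05/12).round(3))
"
```

```text
t 5.525 pos [0.5776 0.3194 0.0474] a0 -120.95 F [0.18 0.42 6.83] op 0.0241
yaw -0.0 rows 5 each [-0.001 -0.001 -0.85 ]
yaw -0.2520833333333333
[0.732 0.269 0.017]
```

Call:
send_rows(series=[{"tx":0,"ty":0,"tz":-0.5,"yaw":0},{"tx":0,"ty":0,"tz":-0.95,"yaw":0},{"tx":0,"ty":0,"tz":-0.95,"yaw":0},{"tx":0,"ty":0,"tz":-0.95,"yaw":0},{"tx":0,"ty":0,"tz":-0.95,"yaw":0},{"tx":0,"ty":0,"tz":0,"yaw":-0.084},{"tx":0,"ty":0,"tz":0,"yaw":-0.084},{"tx":0,"ty":0,"tz":0,"yaw":-0.084}], squeeze=25)

```text
clock: 6.52
ee_pos: [0.5769, 0.3192, 0.2615]
eef_rot: [-2.214, 2.228, -0.0]
contact_force: [-0.4, 0.1, -1.4]
opening: 0.0235
```

Call:
send_rows(series=[{"tx":0.732,"ty":0.269,"tz":0.017,"yaw":0},{"tx":0.732,"ty":0.269,"tz":0.017,"yaw":0},{"tx":0.732,"ty":0.269,"tz":0.017,"yaw":0},{"tx":0.732,"ty":0.269,"tz":0.017,"yaw":0},{"tx":0.732,"ty":0.269,"tz":0.017,"yaw":0},{"tx":0.732,"ty":0.269,"tz":0.017,"yaw":0},{"tx":0.732,"ty":0.269,"tz":0.017,"yaw":0},{"tx":0.732,"ty":0.269,"tz":0.017,"yaw":0},{"tx":0.732,"ty":0.269,"tz":0.017,"yaw":0},{"tx":0.732,"ty":0.269,"tz":0.017,"yaw":0},{"tx":0.732,"ty":0.269,"tz":0.017,"yaw":0},{"tx":0.732,"ty":0.269,"tz":0.017,"yaw":0}])

```text
clock: 8.02
ee_pos: [0.4095, -0.119, 0.2513]
eef_rot: [-2.207, 2.235, -0.001]
contact_force: [-0.5, -0.5, -1.5]
opening: 0.0238
```

```bash
python3 - <<'E'
from h import *
plan([.4107,-.118,.1963-.005+.004],-90.7,3)
shot('wrist','w1');im=cv2.imread('pics/w1.png');cv2.imwrite('pics/w1b.png',cv2.resize(im,(768,576)))
# grip top face of held gauge + relation to TCP
X,ok=wcloud('w1');o,R=state();D=(X-o['ee_pos'])@R
s=ok&(abs(D[...,0])<.045)&(D[...,1]>-.06)&(D[...,1]<.06)
for lo,hi in ((.01,.05),):
  P=D[s&(D[...,2]>.0)&(D[...,2]<.05)]
  print(len(P)); h,e=np.histogram(P[:,2],20);print(h,e.round(3))
  q=P[(P[:,2]>.018)&(P[:,2]<.038)]
  print('web min/max x,y',np.percentile(q,[1,99],axis=0).round(4), np.polyfit(q[:,1],q[:,2],1))
E
```

```text
t 8.025 pos [ 0.4095 -0.119   0.2513] a0 -90.7 F [-0.46 -0.48 -1.55] op 0.0238
yaw -0.0 rows 3 each [-0.007 -0.008  0.374]
7421
[ 195  171  165  119   82   71   69   69   58   41 3699 1699  145  141
  107  151  124  116  114   85] [0.    0.002 0.005 0.007 0.01  0.012 0.014 0.017 0.019 0.022 0.024 0.026
 0.029 0.031 0.034 0.036 0.038 0.041 0.043 0.046 0.048]
web min/max x,y [[-0.0378 -0.0397  0.0205]
 [ 0.0312  0.0112  0.037 ]] [-0.04728248  0.02555021]
```

View pics/w1b.png

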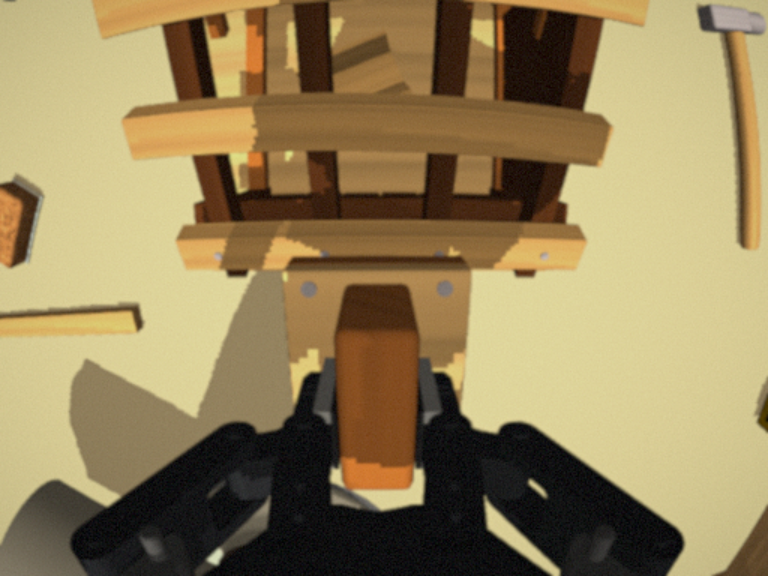

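The gauge is held squarely and hangs just in front of the eaves lath at (380,245), with lath1 at (370,130). I'll fit the laths from this nearer view.

```bash
cat >> h.py <<'E'
T=np.radians(28)
def laths(X,ok,O=(.4396,-.12,.125),psi=-.7,ys=(-.235,-.005),keep=None):
    """slope-frame fit of lath tops: returns list of (x mid, skew deg, n)"""
    c,s=np.cos(T),np.sin(T)
    S=Ro.from_euler('z',psi,degrees=True).as_matrix()@np.array([[c,0,-s],[0,1,0],[s,0,c]])
    D=(X[ok]-np.array(O))@S
    D=D[(D[:,1]>ys[0]+.12)&(D[:,1]<ys[1]+.12)&(abs(D[:,2]-.016)<.006)&(D[:,0]>-.025)&(D[:,0]<.2)]
    if keep is not None: D=D[keep(D)]
    h,e=np.histogram(D[:,0],110,(-.025,.195)); on=h>.35*np.percentile(h,90)
    i=0;out=[]
    while i<110:
        if on[i]:
            j=i
            while j<110 and on[j]:j+=1
            if j-i>5:
                M=D[(D[:,0]>e[i]-.004)&(D[:,0]<e[j]+.004)];m=[]
                for y in np.arange(-.115,.115,.01):
                    q=M[(M[:,1]>=y)&(M[:,1]<y+.01)]
                    if len(q)>6:m.append((y+.005,(np.percentile(q[:,0],4)+np.percentile(q[:,0],96))/2,np.ptp(q[:,0])))
                m=np.array(m);k=np.polyfit(m[:,0],m[:,1],1);r=abs(np.polyval(k,m[:,0])-m[:,1])<.003;k=np.polyfit(m[r,0],m[r,1],1)
                out.append((k[1]*1e3,-np.degrees(k[0]),np.median(m[:,2])*1e3,np.median(M[:,2])*1e3,M[:,1].min()*1e3,M[:,1].max()*1e3))
            i=j
        i+=1
    for r in out:print('  x %.1f skew %.2f w %.1f z %.1f y %.0f..%.0f'%r)
E
python3 - <<'E'
from h import *
for f in('top0','side0'):print(f);laths(*cloud(f))
print('w1');laths(*wcloud('w1'))
E
```

```text
top0
  x 1.4 skew 0.01 w 24.2 z 16.6 y -115..114
  x 77.6 skew -1.17 w 23.9 z 16.5 y -113..114
  x 149.0 skew 1.28 w 23.6 z 16.9 y -115..115
side0
  x -0.0 skew -0.16 w 22.8 z 17.6 y -113..115
  x 76.1 skew -1.66 w 22.7 z 17.5 y -113..115
  x 147.6 skew 0.96 w 22.7 z 17.7 y -115..114
w1
  x 3.8 skew 0.03 w 18.6 z 15.2 y -115..115
  x 76.4 skew -1.36 w 24.5 z 15.2 y -114..115
```

Call:
send_rows(series=[{"tx":0,"ty":-0.022,"tz":0.57,"yaw":0},{"tx":0,"ty":0,"tz":0.5,"yaw":0},{"tx":0,"ty":0,"tz":0.07,"yaw":0},{"tx":0,"ty":0.06,"tz":0.074,"yaw":0},{"tx":0,"ty":0.064,"tz":0.074,"yaw":0}])

```text
clock: 8.7
ee_pos: [0.4057, -0.1179, 0.1884]
eef_rot: [-2.207, 2.234, -0.004]
contact_force: [-5.3, 3.3, 14.5]
opening: 0.0234
```

Call:
send_rows(series=[{"tx":0,"ty":0.11,"tz":0.102,"yaw":0}])

```text
clock: 8.82
ee_pos: [0.4003, -0.1179, 0.1834]
eef_rot: [-2.207, 2.233, -0.005]
contact_force: [-0.7, 2.4, 7.6]
opening: 0.0235
```

```bash
cat >> h.py <<'E'
def tilt(f):
    """held gauge: web tilt about tool x, from the wrist view"""
    X,ok=wcloud(f);o,R=state();D=(X-o['ee_pos'])@R
    P=D[ok&((abs(D[...,0]+.003)<.033)&(abs(D[...,0]+.003)>.016))&(D[...,1]>-.045)&(D[...,1]<.0)&(abs(D[...,2]-.02)<.03)]
    k=np.polyfit(P[:,1],P[:,2],1)
    for _ in range(8):
        r=abs(P[:,2]-np.polyval(k,P[:,1]))<.004;k=np.polyfit(P[r,1],P[r,2],1)
    print('tilt (deg, +x up)',np.degrees(np.arctan(k[0])).round(1),'web top below TCP mm',(k[1]*1e3).round(1),'n',r.sum(),len(P),'ymin',np.percentile(P[r,1],1).round(4))
E
python3 - <<'E'
from h import *
tilt('w1');plan([.3940,-.119,.1771],None)
shot('wrist','w2');tilt('w2')
E
```

```text
tilt (deg, +x up) 14.2 web top below TCP mm 52.0 n 670 722 ymin -0.0444
t 8.825 pos [ 0.4003 -0.1179  0.1834] a0 -90.68 F [-0.65  2.42  7.63] op 0.0235
yaw -0.0 rows 1 each [0.024 0.126 0.125]
tilt (deg, +x up) 10.0 web top below TCP mm 24.7 n 4032 4725 ymin -0.0444
```

It's pivoting at about 8–14 N. I'll continue the arc.

Call:
send_rows(series=[{"tx":0,"ty":0.11,"tz":0.125,"yaw":0},{"tx":0,"ty":0.084,"tz":0.126,"yaw":0},{"tx":0,"ty":0.03,"tz":0.05,"yaw":0}])

```text
clock: 9.25
ee_pos: [0.3888, -0.1178, 0.1678]
eef_rot: [-2.207, 2.234, -0.004]
contact_force: [-1.2, 2.6, 8.1]
opening: 0.0235
```

```bash
python3 - <<'E'
from h import *
plan([.3898,-.119,.1708],None)
shot('wrist','w3');tilt('w3')
E
```

```text
t 9.25 pos [ 0.3888 -0.1178  0.1678] a0 -90.7 F [-1.18  2.59  8.07] op 0.0235
yaw -0.0 rows 1 each [ 0.024 -0.021 -0.059]
tilt (deg, +x up) 27.7 web top below TCP mm 27.4 n 3638 4211 ymin -0.0448
```

```bash
cat >> h.py <<'E'
O=np.array([.4402,-.12,.125]);ps=np.radians(-.7)
EX=np.array([np.cos(T)*np.cos(ps),np.cos(T)*np.sin(ps),np.sin(T)]);EZ=np.array([-np.sin(T)*np.cos(ps),-np.sin(T)*np.sin(ps),np.cos(T)])
EY=np.cross(EZ,EX)
def tcp(xg,zg,g=-.0057,zp=.0505,y=.002):
    """TCP for gauge origin at slope xg, underside zg above rafters"""
    return O+EX*(xg+g)+EZ*(zg+zp)+EY*y-[0,0,.005]
E
python3 - <<'E'
from h import *
X,ok=wcloud('w3');o,R=state();D=(X-o['ee_pos'])@R
a=np.radians(28)
# gauge-frame coords rel. to P: gauge x dir in tool = (0,-c,-s) ; z dir=(0,s,-c) (tool z down)
P=D+[0,0,.005]
gx=-P[...,1]*np.cos(a)-P[...,2]*np.sin(a); gz=P[...,1]*np.sin(a)-P[...,2]*np.cos(a)
s=ok&(abs(P[...,0]+.003)<.033)&(abs(P[...,0]+.003)>.014)&(abs(gz+.0285)<.005)&(gx>.01)&(gx<.07)
h,e=np.histogram(gx[s],60,(.01,.07));print(h)
s2=ok&(abs(P[...,0])<.010)&(gx>-.045)&(gx<.07)&(gz>.005)&(gz<.03)
print('grip top z',np.median(gz[s2]),'x range',np.percentile(gx[s2],[1,99]))
print('web z',np.median(gz[s]))
plan(tcp(-15-.0,0)*0+o['ee_pos']+EZ*.03)
p=tcp(.0723,.034);q=tcp(.0723,.006);print(p,q)
d=(R.T@(p-(o['ee_pos']+EZ*.03))/.05).round(3);print('to above',d,'down',(R.T@(q-p)/.05).round(3))
E
```

```text
[ 72  74  83  69  80  86  85  80  98  85  97  96  91 103  94  95 103  97
  99  92 105 107 109 126 121 127 122 136 412 220   2   0   0   0   0   0
   0   0   0   0   0   0   0   0   0   0   0   0   0   0   0   0   0   0
   0   0   0   0   0   0]
grip top z 0.015978914034015197 x range [-0.01933609  0.03621488]
web z -0.0289226744098062
t 9.3 pos [ 0.3887 -0.1178  0.1677] a0 -90.7 F [-1.65  1.49  5.37] op 0.0235
yaw -0.0 rows 1 each [ 0.    0.28 -0.53]
[ 0.45935697 -0.11823391  0.22587588] [ 0.47250119 -0.1183945   0.20115335]
to above [-0.007 -1.696 -0.63 ] down [-0.    -0.262  0.495]
```

Call:
send_rows(series=[{"tx":0,"ty":0.14,"tz":-0.265,"yaw":0},{"tx":0,"ty":0.14,"tz":-0.265,"yaw":0},{"tx":0,"ty":-0.565,"tz":-0.21,"yaw":0},{"tx":0,"ty":-0.565,"tz":-0.21,"yaw":0},{"tx":0,"ty":-0.566,"tz":-0.21,"yaw":0},{"tx":0,"ty":0,"tz":0,"yaw":0}])

```text
clock: 10.05
ee_pos: [0.4603, -0.1187, 0.2259]
eef_rot: [-2.208, 2.234, -0.002]
contact_force: [-0.5, 0.0, -1.8]
opening: 0.0236
```

```bash
python3 - <<'E'
from h import *
shot('wrist','w4');tilt('w4');im=cv2.imread('pics/w4.png');cv2.imwrite('pics/w4b.png',cv2.resize(im,(768,576)))
plan(tcp(.0723,.034));plan(tcp(.0723,.006),-90.7,4);plan(tcp(.0723,.004))
laths(*wcloud('w4'),O=O,psi=-.7)
E
```

```text
tilt (deg, +x up) 27.7 web top below TCP mm 27.4 n 3556 4101 ymin -0.0447
t 10.1 pos [ 0.4593 -0.1186  0.2253] a0 -90.68 F [-0.56 -1.15 -2.77] op 0.0239
yaw -0.0 rows 1 each [-0.007 -0.001 -0.012]
t 10.1 pos [ 0.4593 -0.1186  0.2253] a0 -90.68 F [-0.56 -1.15 -2.77] op 0.0239
yaw 0.0002 rows 4 each [-0.002 -0.066  0.121]
t 10.1 pos [ 0.4593 -0.1186  0.2253] a0 -90.68 F [-0.56 -1.15 -2.77] op 0.0239
yaw -0.0 rows 1 each [-0.007 -0.283  0.518]
  x 76.6 skew -1.10 w 23.9 z 15.4 y -114..115
  x 147.5 skew 1.24 w 24.5 z 15.5 y -115..115
```

View pics/w4b.png

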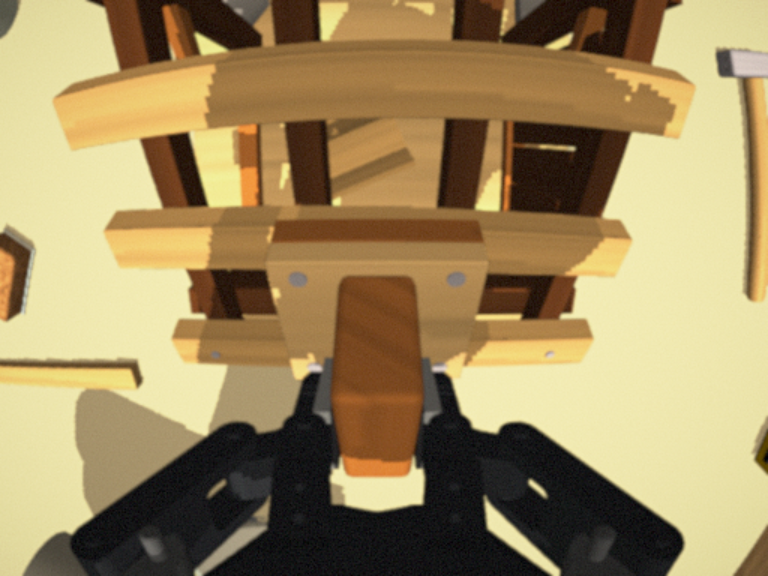

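Tilt is 28°, and the gauge sits over lath1 (its edge at y≈240), parallel to it. I'm seating it now.

Call:
send_rows(series=[{"tx":0,"ty":-0.066,"tz":0.121,"yaw":0},{"tx":0,"ty":-0.066,"tz":0.121,"yaw":0},{"tx":0,"ty":-0.066,"tz":0.121,"yaw":0},{"tx":0,"ty":-0.066,"tz":0.121,"yaw":0}])

```text
clock: 10.6
ee_pos: [0.4724, -0.1187, 0.1997]
eef_rot: [2.207, -2.235, -0.0]
contact_force: [0.1, -0.2, -1.4]
opening: 0.0237
```

Call:
send_rows(series=[{"tx":0,"ty":-0.01,"tz":0.018,"yaw":0},{"tx":0,"ty":0,"tz":0,"yaw":0}])

```text
clock: 10.85
ee_pos: [0.4729, -0.1187, 0.1992]
eef_rot: [-2.208, 2.235, 0.0]
contact_force: [-0.3, -0.1, -1.3]
opening: 0.0236
```

```bash
python3 - <<'E'
from h import *
plan(tcp(.0723,.004))
shot('wrist','w5');tilt('w5')
z,ok=wcloud('w5')
laths(z,ok,O=O,psi=-.7)
shot('side','s5');im=cv2.imread('pics/s5.png')[95:215,190:330];cv2.imwrite('pics/s5b.png',cv2.resize(im,None,fx=5,fy=5,interpolation=2))
E
```

```text
t 10.85 pos [ 0.4729 -0.1187  0.1992] a0 -90.71 F [-0.29 -0.14 -1.28] op 0.0236
yaw -0.0 rows 1 each [-0.006 -0.011 -0.004]
tilt (deg, +x up) 27.7 web top below TCP mm 27.6 n 3650 4226 ymin -0.0447
  x 147.5 skew 1.23 w 24.7 z 15.5 y -115..115
```

View pics/s5b.png

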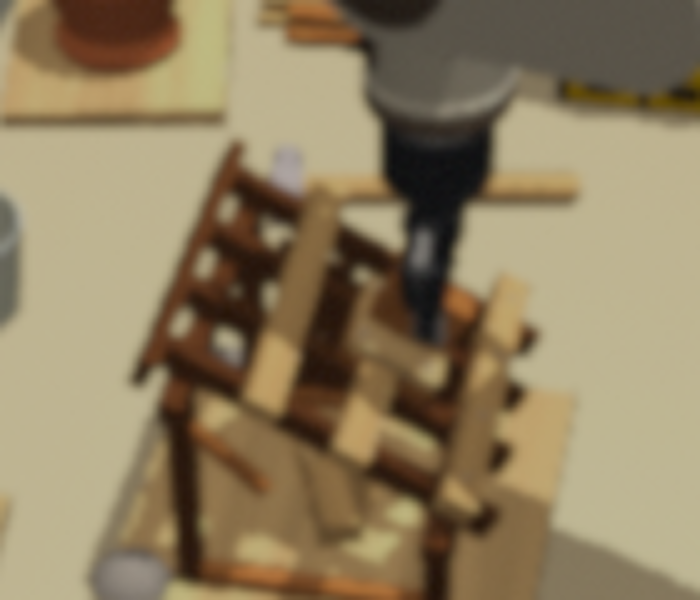

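The gauge straddles lath1 with the hook behind it and isn't touching yet. I'll lower it gently to contact.

Call:
send_rows(series=[{"tx":0,"ty":-0.01,"tz":0.018,"yaw":0},{"tx":0,"ty":0,"tz":0,"yaw":0}])

```text
clock: 11.2
ee_pos: [0.4732, -0.1187, 0.1991]
eef_rot: [2.208, -2.235, 0.0]
contact_force: [-7.5, 1.7, 8.5]
opening: 0.0239
```

Call:
send_rows(series=[{"tx":0,"ty":-0.01,"tz":0.018,"yaw":0},{"tx":0,"ty":0,"tz":0,"yaw":0}])

```text
clock: 11.45
ee_pos: [0.4732, -0.1187, 0.199]
eef_rot: [2.207, -2.235, -0.0]
contact_force: [-18.7, 4.1, 22.8]
opening: 0.024
```

Call:
send_rows(series=[{"tx":0,"ty":0.014,"tz":-0.027,"yaw":0},{"tx":0,"ty":0,"tz":0,"yaw":0},{"tx":0,"ty":0.053,"tz":0.0282,"yaw":0},{"tx":0,"ty":0.053,"tz":0.0282,"yaw":0},{"tx":0,"ty":0.035,"tz":0.0188,"yaw":0},{"tx":0,"ty":0,"tz":0,"yaw":0}])

```text
clock: 12.2
ee_pos: [0.4664, -0.1188, 0.1955]
eef_rot: [-2.207, 2.235, -0.002]
contact_force: [-0.4, -0.2, 6.3]
opening: 0.0236
```

```bash
python3 - <<'E'
from h import *
plan(tcp(.046,.004),None,1)
shot('top','t6');laths(*cloud('t6'),O=O);shot('wrist','w6');tilt('w6')
E
```

```text
t 12.2 pos [ 0.4664 -0.1188  0.1955] a0 -90.71 F [-0.44 -0.22  6.3 ] op 0.0236
yaw -0.0 rows 1 each [-0.009  0.325  0.169]
  x 149.0 skew 1.23 w 23.2 z 16.8 y -115..115
tilt (deg, +x up) 27.8 web top below TCP mm 27.6 n 3638 4220 ymin -0.0446
```

Call:
send_rows(series=[{"tx":0,"ty":0.057,"tz":0.022,"yaw":0},{"tx":0,"ty":0.053,"tz":0.0282,"yaw":0},{"tx":0,"ty":0.053,"tz":0.0282,"yaw":0},{"tx":0,"ty":0.053,"tz":0.0282,"yaw":0},{"tx":0,"ty":0.053,"tz":0.0282,"yaw":0},{"tx":0,"ty":0,"tz":0,"yaw":0}])

```text
clock: 13.05
ee_pos: [0.4524, -0.1184, 0.1882]
eef_rot: [2.207, -2.235, -0.001]
contact_force: [0.4, 0.2, -1.5]
opening: 0.0238
```

Call:
send_rows(series=[{"tx":0,"ty":0.018,"tz":0.0094,"yaw":0},{"tx":0,"ty":0.018,"tz":0.0094,"yaw":0},{"tx":0,"ty":0,"tz":0,"yaw":0}])

```text
clock: 13.42
ee_pos: [0.4508, -0.1184, 0.1874]
eef_rot: [-2.208, 2.235, 0.0]
contact_force: [-0.2, 0.3, -1.6]
opening: 0.024
```

Call:
send_rows(series=[{"tx":0,"ty":0.018,"tz":0.0094,"yaw":0},{"tx":0,"ty":0,"tz":0,"yaw":0}])

```text
clock: 13.68
ee_pos: [0.45, -0.1184, 0.1869]
eef_rot: [-2.208, 2.235, 0.0]
contact_force: [-1.2, -1.2, -1.3]
opening: 0.0236
```

Call:
send_rows(series=[{"tx":0,"ty":0.018,"tz":0.0094,"yaw":0},{"tx":0,"ty":0,"tz":0,"yaw":0}])

```text
clock: 13.92
ee_pos: [0.4497, -0.1185, 0.1869]
eef_rot: [-2.207, 2.234, -0.002]
contact_force: [5.0, 0.5, 1.2]
opening: 0.0236
```

```bash
python3 - <<'E'
from h import *
plan(tcp(.046,.004),None,1)
shot('wrist','w7');tilt('w7')
im=cv2.imread('pics/w7.png')[100:300,60:460];cv2.imwrite('pics/w7b.png',cv2.resize(im,None,fx=2,fy=2,interpolation=2))
E
```

```text
t 13.925 pos [ 0.4497 -0.1185  0.1869] a0 -90.71 F [4.99 0.5  1.24] op 0.0236
yaw -0.0 rows 1 each [-0.007 -0.011 -0.003]
tilt (deg, +x up) 27.9 web top below TCP mm 27.6 n 3622 4201 ymin -0.0447
```

View pics/w7b.png

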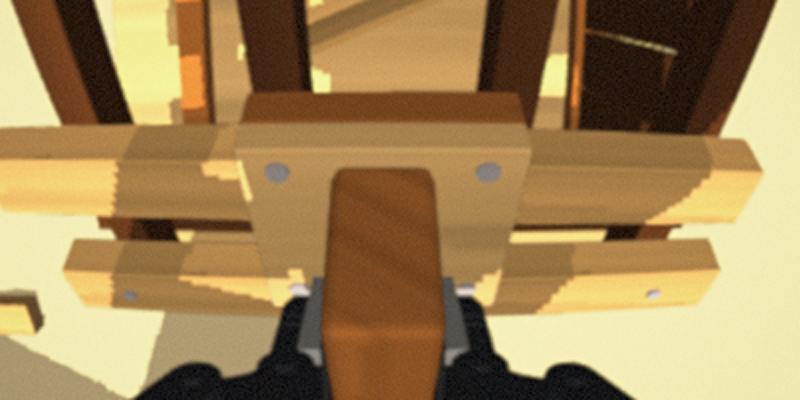

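Heel contact is about 5 N, exactly at the expected place (gauge x = 46 mm). I'll ease off, lift along the normal and measure lath1.

Call:
send_rows(series=[{"tx":0,"ty":-0.03,"tz":-0.0155,"yaw":0},{"tx":0,"ty":0.07,"tz":-0.1325,"yaw":0},{"tx":0,"ty":0.14,"tz":-0.265,"yaw":0},{"tx":0,"ty":0.14,"tz":-0.265,"yaw":0},{"tx":0,"ty":0,"tz":0,"yaw":0}])

```text
clock: 14.6
ee_pos: [0.4331, -0.1185, 0.2219]
eef_rot: [-2.207, 2.235, -0.004]
contact_force: [0.3, 0.5, -2.2]
opening: 0.0235
```

```bash
python3 - <<'E'
from h import *
shot('wrist','w8');tilt('w8');X,ok=wcloud('w8')
for n,k in(('all',None),('off-gauge',lambda D:abs(D[:,1])>.045)):print(n);laths(X,ok,O=O,keep=k)
shot('side','s8');print('side');laths(*cloud('s8'),O=O,keep=lambda D:D[:,1]>.045)
plan(tcp(.1435,.036),None,4)
E
```

```text
tilt (deg, +x up) 27.8 web top below TCP mm 26.7 n 3642 4178 ymin -0.0448
all
  x 27.4 skew -31.42 w 24.4 z 15.4 y -114..115
  x 144.1 skew 0.83 w 18.6 z 15.5 y -115..115
off-gauge
  x -0.1 skew 0.21 w 25.1 z 15.4 y -115..115
  x 53.0 skew -1.20 w 24.8 z 15.4 y -114..115
  x 145.7 skew 1.08 w 23.3 z 15.5 y -115..115
side
  x -0.0 skew 0.14 w 23.5 z 17.8 y 45..114
  x 52.9 skew -0.91 w 23.1 z 18.2 y 46..115
  x 147.1 skew 1.08 w 23.0 z 17.7 y 46..115
t 14.7 pos [ 0.433  -0.1183  0.2205] a0 -90.72 F [ 0.27 -0.37 -1.71] op 0.0239
yaw -0.0 rows 4 each [-0.002 -0.441 -0.203]h.py:51: RankWarning: Polyfit may be poorly conditioned
  m=np.array(m);k=np.polyfit(m[:,0],m[:,1],1);r=abs(np.polyval(k,m[:,0])-m[:,1])<.003;k=np.polyfit(m[r,0],m[r,1],1)
```

```bash
python3 - <<'E'
from h import *
a=np.radians(28)
S=np.c_[EX,EY,EZ]
for f in('w8','w7'):
    X,ok=wcloud(f);z=np.load(f'pics/{f}.npz')
    p=np.array([.433,-.1183,.2205]) if f=='w8' else np.array([.4497,-.1185,.1869])
    G=(X-(p+[0,0,.005]))@S   # stable axes, rel P
    for nm,s in(('web',ok&(abs(G[...,2]+.029)<.004)&(abs(G[...,1])<.045)&(G[...,0]>.012)&(G[...,0]<.05)),):
        P=G[s];m=[]
        for y in np.arange(-.034,.034,.004):
            q=P[(P[:,1]>=y)&(P[:,1]<y+.004),0]
            if len(q)>8:m.append((y+.002,np.percentile(q,97)))
        m=np.array(m);print(f,'hook edge skew',-np.degrees(np.polyfit(m[:,0],m[:,1],1)[0]),m[:,1].round(4))
        l=[];
        for x in np.arange(.012,.036,.003):
            q=P[(P[:,0]>=x)&(P[:,0]<x+.003),1];l.append((x,q.min(),q.max()))
        l=np.array(l);print(' side skew',np.degrees(np.polyfit(l[:,0],l[:,1],1)[0]),np.degrees(np.polyfit(l[:,0],l[:,2],1)[0]))
    s=ok&(abs(G[...,2]-.016)<.004)&(abs(G[...,1])<.02)&(abs(G[...,0])<.05)
    r=cv2.minAreaRect((G[s][:,:2]*1000).astype(np.float32));print(' grip top',r)
E
```

```text
w8 hook edge skew 0.005323469557195108 [0.04   0.04   0.04   0.0399 0.0399 0.0402 0.0402 0.0402 0.0403 0.0404
 0.0405 0.0402 0.04   0.0399 0.0399 0.04   0.0399]
 side skew -0.5869119071144772 0.7577981921136481
 grip top ((8.678117752075195, 0.8011016845703125), (40.100921630859375, 58.66447830200195), 86.52824401855469)
w7 hook edge skew 0.11030206186223801 [0.0393 0.0393 0.0392 0.0393 0.0393 0.0393 0.0397 0.0398 0.0395 0.0397
 0.0398 0.0394 0.0392 0.0392 0.0391 0.0392 0.0391]
 side skew -0.1285600628873008 -0.0166884182354199
 grip top ((7.477182388305664, -0.31729698181152344), (58.47887420654297, 39.975929260253906), 1.3534563779830933)
```

The gauge is parallel to the eaves, but lath1 is still about 1.2° askew and its centre is at 53. The web's pressure probably dragged it without aligning it. I'll reseat with the web just clear, nudge the lath up with the heel's inner face, then draw it down again with the hook.

```bash
python3 - <<'E'
from h import *
plan(tcp(.049,.006),-90.7,4)
E
```

```text
t 14.7 pos [ 0.433  -0.1183  0.2205] a0 -90.72 F [ 0.27 -0.37 -1.71] op 0.0239
yaw -0.0002 rows 4 each [-0.002 -0.094  0.152]
```

Call:
send_rows(series=[{"tx":0,"ty":-0.094,"tz":0.152,"yaw":0},{"tx":0,"ty":-0.094,"tz":0.152,"yaw":0},{"tx":0,"ty":-0.094,"tz":0.152,"yaw":0},{"tx":0,"ty":-0.094,"tz":0.152,"yaw":0},{"tx":0,"ty":0,"tz":0,"yaw":0}])

```text
clock: 15.32
ee_pos: [0.4519, -0.1183, 0.1891]
eef_rot: [2.208, -2.235, -0.002]
contact_force: [-0.3, -0.3, -1.6]
opening: 0.0236
```

Call:
send_rows(series=[{"tx":0,"ty":-0.0353,"tz":-0.0188,"yaw":0},{"tx":0,"ty":-0.0353,"tz":-0.0188,"yaw":0},{"tx":0,"ty":-0.0353,"tz":-0.0188,"yaw":0},{"tx":0,"ty":-0.0353,"tz":-0.0188,"yaw":0},{"tx":0,"ty":-0.0353,"tz":-0.0188,"yaw":0},{"tx":0,"ty":0,"tz":0,"yaw":0}])

```text
clock: 16.08
ee_pos: [0.4609, -0.1186, 0.1948]
eef_rot: [-2.208, 2.235, -0.0]
contact_force: [0.5, -0.1, -1.6]
opening: 0.0238
```

```bash
python3 - <<'E'
from h import *
plan(tcp(.059,.006),-90.7,1)
shot('wrist','w9');X,ok=wcloud('w9');tilt('w9');laths(X,ok,O=O,keep=lambda D:abs(D[:,1])>.045)
E
```

```text
t 16.075 pos [ 0.4609 -0.1186  0.1948] a0 -90.71 F [ 0.53 -0.06 -1.64] op 0.0238
yaw -0.0 rows 1 each [-0.006  0.003 -0.003]
tilt (deg, +x up) 27.7 web top below TCP mm 27.5 n 3634 4204 ymin -0.0448
  x 59.5 skew 0.22 w 25.1 z 15.4 y -114..115
  x 147.4 skew 1.22 w 24.4 z 15.5 y -115..115
```

It's straight now (0.2°). Drawing down again with the web clear.

Call:
send_rows(series=[{"tx":0,"ty":0.0353,"tz":0.0188,"yaw":0},{"tx":0,"ty":0.0353,"tz":0.0188,"yaw":0},{"tx":0,"ty":0.0353,"tz":0.0188,"yaw":0},{"tx":0,"ty":0.0353,"tz":0.0188,"yaw":0},{"tx":0,"ty":0.0353,"tz":0.0188,"yaw":0},{"tx":0,"ty":0.0353,"tz":0.0188,"yaw":0},{"tx":0,"ty":0.018,"tz":0.0094,"yaw":0},{"tx":0,"ty":0,"tz":0,"yaw":0}])

```text
clock: 17.12
ee_pos: [0.4492, -0.1184, 0.1886]
eef_rot: [-2.208, 2.235, -0.0]
contact_force: [0.2, -0.2, -1.6]
opening: 0.0235
```

Call:
send_rows(series=[{"tx":0,"ty":0.016,"tz":0.0085,"yaw":0},{"tx":0,"ty":0,"tz":0,"yaw":0}])

```text
clock: 17.38
ee_pos: [0.4489, -0.1184, 0.1885]
eef_rot: [-2.207, 2.235, -0.001]
contact_force: [4.9, 0.6, 1.5]
opening: 0.0236
```

```bash
python3 - <<'E'
from h import *
shot('wrist','w10');X,ok=wcloud('w10');laths(X,ok,O=O,keep=lambda D:abs(D[:,1])>.045)
shot('side','s10');laths(*cloud('s10'),O=O,keep=lambda D:D[:,1]>.04)
E
```

```text
x 53.7 skew 0.06 w 25.4 z 15.4 y -114..115
  x 147.1 skew 1.22 w 24.3 z 15.5 y -115..115
  x 0.3 skew 0.65 w 22.2 z 17.6 y 40..115
  x 53.3 skew 0.02 w 22.4 z 18.0 y 41..115
  x 145.4 skew -0.33 w 23.1 z 17.4 y 41..113
```

Call:
send_rows(series=[{"tx":0,"ty":-0.03,"tz":-0.0155,"yaw":0},{"tx":0,"ty":0.07,"tz":-0.1325,"yaw":0},{"tx":0,"ty":0.14,"tz":-0.265,"yaw":0},{"tx":0,"ty":0.14,"tz":-0.265,"yaw":0},{"tx":0,"ty":0,"tz":0,"yaw":0}])

```text
clock: 18.1
ee_pos: [0.4324, -0.1184, 0.2236]
eef_rot: [-2.207, 2.235, -0.004]
contact_force: [0.8, -0.7, -1.8]
opening: 0.0236
```

```bash
python3 - <<'E'
from h import *
shot('wrist','w11');X,ok=wcloud('w11');laths(X,ok,O=O,keep=lambda D:(abs(D[:,1])>.045))
plan(tcp(.1435,.036),-90.7,5);print((tcp(.1435,.006)-tcp(.1435,.036)))
E
```

```text
x -0.0 skew 0.03 w 24.8 z 15.4 y -115..115
  x 53.8 skew 0.03 w 24.2 z 15.4 y -114..115
  x 145.7 skew 1.05 w 23.0 z 15.5 y -115..115
t 18.15 pos [ 0.4324 -0.1183  0.2227] a0 -90.72 F [-0.64  0.79 -2.21] op 0.0235
yaw -0.0002 rows 5 each [-0.002 -0.356 -0.153]
[ 0.0140831  -0.00017207 -0.02648843]
```

Lath1 is at 53.8 mm with 0.0° skew. Now lath2.

Call:
send_rows(series=[{"tx":0,"ty":-0.356,"tz":-0.153,"yaw":0},{"tx":0,"ty":-0.356,"tz":-0.153,"yaw":0},{"tx":0,"ty":-0.356,"tz":-0.153,"yaw":0},{"tx":0,"ty":-0.356,"tz":-0.153,"yaw":0},{"tx":0,"ty":-0.356,"tz":-0.153,"yaw":0},{"tx":0,"ty":0,"tz":0,"yaw":0}])

```text
clock: 18.9
ee_pos: [0.5221, -0.1193, 0.2598]
eef_rot: [2.208, -2.235, -0.001]
contact_force: [0.1, 1.0, -1.4]
opening: 0.0235
```

```bash
python3 - <<'E'
from h import *
shot('wrist','w12');X,ok=wcloud('w12');laths(X,ok,O=O,keep=lambda D:(abs(D[:,1])>.045));tilt('w12')
plan(tcp(.1435,.036));plan(tcp(.1433,.006),-90.7,4)
E
```

```text
x 53.9 skew 0.11 w 25.0 z 15.5 y -113..115
  x 147.9 skew 1.22 w 24.9 z 15.4 y -115..115
tilt (deg, +x up) 27.7 web top below TCP mm 27.6 n 3578 4137 ymin -0.0447
t 18.95 pos [ 0.5214 -0.1193  0.2596] a0 -90.69 F [-0.48 -0.1  -0.79] op 0.0235
yaw -0.0 rows 1 each [-0.005  0.002 -0.03 ]
t 18.95 pos [ 0.5214 -0.1193  0.2596] a0 -90.69 F [-0.48 -0.1  -0.79] op 0.0235
yaw 0.0 rows 4 each [-0.001 -0.069  0.125]
```

Call:
send_rows(series=[{"tx":0,"ty":-0.07,"tz":0.125,"yaw":0},{"tx":0,"ty":-0.07,"tz":0.125,"yaw":0},{"tx":0,"ty":-0.07,"tz":0.125,"yaw":0},{"tx":0,"ty":-0.07,"tz":0.125,"yaw":0},{"tx":0,"ty":0,"tz":0,"yaw":0}])

```text
clock: 19.58
ee_pos: [0.5354, -0.1194, 0.2346]
eef_rot: [2.207, -2.235, -0.002]
contact_force: [-0.2, -0.2, -1.2]
opening: 0.0235
```

Call:
send_rows(series=[{"tx":0,"ty":0.053,"tz":0.0282,"yaw":0},{"tx":0,"ty":0.053,"tz":0.0282,"yaw":0},{"tx":0,"ty":0.053,"tz":0.0282,"yaw":0},{"tx":0,"ty":0.053,"tz":0.0282,"yaw":0},{"tx":0,"ty":0,"tz":0,"yaw":0}])

```text
clock: 20.2
ee_pos: [0.5246, -0.1194, 0.2296]
eef_rot: [-2.207, 2.235, 0.0]
contact_force: [-0.7, 1.4, -1.1]
opening: 0.0235
```

```bash
python3 - <<'E'
from h import *
shot('wrist','w13');X,ok=wcloud('w13');laths(X,ok,O=O,keep=lambda D:(abs(D[:,1])>.045));tilt('w13')
plan(tcp(.0998,.006))
E
```

```text
x 54.1 skew 0.03 w 25.4 z 15.4 y -113..115
  x 139.0 skew 0.81 w 25.1 z 15.4 y -115..115
tilt (deg, +x up) 27.7 web top below TCP mm 27.5 n 3655 4223 ymin -0.0447
t 20.25 pos [ 0.5248 -0.1194  0.2297] a0 -90.71 F [-0.06  0.2  -1.36] op 0.0235
yaw -0.0 rows 1 each [-0.007  0.56   0.313]
```

Call:
send_rows(series=[{"tx":0,"ty":0.0507,"tz":0.0276,"yaw":0},{"tx":0,"ty":0.0507,"tz":0.0276,"yaw":0},{"tx":0,"ty":0.0507,"tz":0.0276,"yaw":0},{"tx":0,"ty":0.0507,"tz":0.0276,"yaw":0},{"tx":0,"ty":0.0507,"tz":0.0276,"yaw":0},{"tx":0,"ty":0.0507,"tz":0.0276,"yaw":0},{"tx":0,"ty":0.0507,"tz":0.0276,"yaw":0},{"tx":0,"ty":0.0507,"tz":0.0276,"yaw":0},{"tx":0,"ty":0.0507,"tz":0.0276,"yaw":0},{"tx":0,"ty":0.0507,"tz":0.0276,"yaw":0},{"tx":0,"ty":0,"tz":0,"yaw":0}])

```text
clock: 21.62
ee_pos: [0.4993, -0.119, 0.2158]
eef_rot: [2.207, -2.235, -0.0]
contact_force: [0.2, -0.4, -1.7]
opening: 0.0236
```

```bash
python3 - <<'E'
from h import *
shot('wrist','w14');X,ok=wcloud('w14');laths(X,ok,O=O,keep=lambda D:(abs(D[:,1])>.045))
plan(tcp(.0998,.006))
E
```

```text
x 54.2 skew 0.10 w 24.9 z 15.4 y -113..115
  x 110.5 skew 0.08 w 25.1 z 15.4 y -115..115
t 21.675 pos [ 0.4994 -0.1191  0.2159] a0 -90.72 F [-0.51  0.29 -1.68] op 0.0236
yaw -0.0 rows 1 each [-0.007  0.053  0.036]
```

Call:
send_rows(series=[{"tx":0,"ty":0.0177,"tz":0.0094,"yaw":0},{"tx":0,"ty":0.0177,"tz":0.0094,"yaw":0},{"tx":0,"ty":0.0177,"tz":0.0094,"yaw":0},{"tx":0,"ty":0,"tz":0,"yaw":0},{"tx":0,"ty":0,"tz":0,"yaw":0}])

```text
clock: 22.3
ee_pos: [0.4968, -0.119, 0.2145]
eef_rot: [-2.208, 2.235, 0.0]
contact_force: [0.6, -0.3, -1.9]
opening: 0.0234
```

```bash
python3 - <<'E'
from h import *
o,R=state();d=o['ee_pos']-np.array([.4968,-.119,.2140]);print('along err mm',d@EX*1e3,'normal',d@EZ*1e3)
for i in range(2):
    shot('wrist','w15%d'%i);X,ok=wcloud('w15%d'%i);laths(X,ok,O=O,keep=lambda D:(abs(D[:,1])>.045))
im=cv2.imread('pics/w150.png')[100:300,60:460];cv2.imwrite('pics/w15b.png',cv2.resize(im,None,fx=2,fy=2,interpolation=2))
plan(o['ee_pos'])
E
```

```text
along err mm 0.23088961998886634 normal 0.39970574943599
  x 54.2 skew 0.11 w 24.8 z 15.4 y -113..115
  x 108.0 skew 0.21 w 24.9 z 15.4 y -115..115
  x 54.2 skew 0.08 w 24.9 z 15.4 y -113..115
  x 108.0 skew 0.23 w 25.2 z 15.4 y -115..115
t 22.4 pos [ 0.4969 -0.119   0.2145] a0 -90.71 F [-0.23  0.05 -1.66] op 0.0235
yaw -0.0 rows 1 each [-0.     0.001  0.   ]
```

View pics/w15b.png

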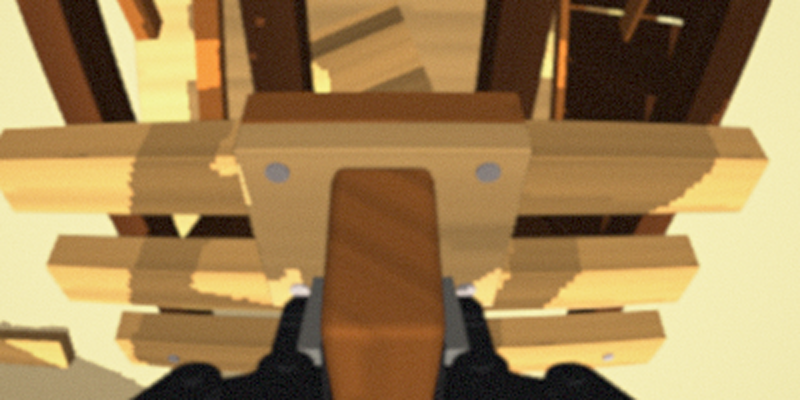

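Readings: lath1 at 54.2, lath2 at 108.0, skew ≤0.2°, and the heel at lath1's edge. A last 0.2 mm, then I'll ease off and lift.

Call:
send_rows(series=[{"tx":0,"ty":0.004,"tz":0.002,"yaw":0},{"tx":0,"ty":0,"tz":0,"yaw":0},{"tx":0,"ty":-0.03,"tz":-0.0155,"yaw":0},{"tx":0,"ty":0.07,"tz":-0.1325,"yaw":0},{"tx":0,"ty":0.14,"tz":-0.265,"yaw":0},{"tx":0,"ty":0.14,"tz":-0.265,"yaw":0},{"tx":0,"ty":0,"tz":-0.5,"yaw":0},{"tx":0,"ty":0,"tz":0,"yaw":0}])

```text
clock: 23.4
ee_pos: [0.4808, -0.1191, 0.2757]
eef_rot: [-2.206, 2.234, -0.005]
contact_force: [0.6, 0.6, -1.2]
opening: 0.0235
```

```bash
python3 - <<'E'
from h import *
shot('wrist','w16');X,ok=wcloud('w16');laths(X,ok,O=O,keep=lambda D:(abs(D[:,1])>.045))
plan([.5536,.3339,.26],-90.7,12)
E
```

```text
x 2.7 skew 0.05 w 18.7 z 15.4 y -115..115
  x 53.9 skew 0.06 w 24.4 z 15.4 y -114..115
  x 107.9 skew 0.10 w 24.4 z 15.4 y -115..115
t 23.45 pos [ 0.4806 -0.1189  0.2742] a0 -90.72 F [-0.38 -1.09 -2.6 ] op 0.0239
yaw -0.0001 rows 12 each [-0.756 -0.112  0.023]
```

Laths are at 53.9 and 107.9, parallel. Carrying the gauge back.

Call:
send_rows(series=[{"tx":-0.756,"ty":-0.112,"tz":0.023,"yaw":0},{"tx":-0.756,"ty":-0.112,"tz":0.023,"yaw":0},{"tx":-0.756,"ty":-0.112,"tz":0.023,"yaw":0},{"tx":-0.756,"ty":-0.112,"tz":0.023,"yaw":0},{"tx":-0.756,"ty":-0.112,"tz":0.023,"yaw":0},{"tx":-0.756,"ty":-0.112,"tz":0.023,"yaw":0},{"tx":-0.756,"ty":-0.112,"tz":0.023,"yaw":0},{"tx":-0.756,"ty":-0.112,"tz":0.023,"yaw":0},{"tx":-0.756,"ty":-0.112,"tz":0.023,"yaw":0},{"tx":-0.756,"ty":-0.112,"tz":0.023,"yaw":0},{"tx":-0.756,"ty":-0.112,"tz":0.023,"yaw":0},{"tx":-0.756,"ty":-0.112,"tz":0.023,"yaw":0}])

```text
clock: 24.95
ee_pos: [0.5532, 0.335, 0.2584]
eef_rot: [2.207, -2.234, -0.001]
contact_force: [1.7, 0.4, -1.0]
opening: 0.0236
```

Call:
send_rows(series=[{"tx":0,"ty":0,"tz":0,"yaw":0.084},{"tx":0,"ty":0,"tz":0,"yaw":0.084},{"tx":0,"ty":0,"tz":0,"yaw":0.084},{"tx":0,"ty":0,"tz":0,"yaw":0}])

```text
clock: 25.45
ee_pos: [0.5532, 0.3338, 0.2586]
eef_rot: [1.549, -2.732, -0.0]
contact_force: [0.3, 0.2, -0.6]
opening: 0.0236
```

```bash
python3 - <<'E'
from h import *
plan([.5536,.3339,.055],None,6);shot('wrist','w17');tilt('w17')
E
```

```text
t 25.45 pos [0.5532 0.3338 0.2586] a0 -120.9 F [ 0.28  0.25 -0.55] op 0.0236
yaw -0.0 rows 6 each [-0.002 -0.001  0.679]
tilt (deg, +x up) 27.7 web top below TCP mm 27.6 n 3624 4207 ymin -0.0447
```

Call:
send_rows(series=[{"tx":0,"ty":0,"tz":0.8,"yaw":0},{"tx":0,"ty":0,"tz":0.9,"yaw":0},{"tx":0,"ty":0,"tz":0.9,"yaw":0},{"tx":0,"ty":0,"tz":0.8,"yaw":0},{"tx":0,"ty":0,"tz":0.5,"yaw":0},{"tx":0,"ty":0,"tz":0.172,"yaw":0},{"tx":0,"ty":0,"tz":0.04,"yaw":0}])

```text
clock: 26.38
ee_pos: [0.5536, 0.334, 0.0541]
eef_rot: [-1.551, 2.732, 0.0]
contact_force: [0.2, -0.7, -1.0]
opening: 0.0235
```

Call:
send_rows(series=[{"tx":0,"ty":0,"tz":0.03,"yaw":0},{"tx":0,"ty":0,"tz":0,"yaw":0}])

```text
clock: 26.62
ee_pos: [0.5537, 0.3341, 0.0532]
eef_rot: [-1.548, 2.732, 0.0]
contact_force: [0.1, 0.2, -0.9]
opening: 0.0239
```

Call:
send_rows(series=[{"tx":0,"ty":0,"tz":0.03,"yaw":0},{"tx":0,"ty":0,"tz":0,"yaw":0}])

```text
clock: 26.88
ee_pos: [0.5539, 0.3341, 0.0522]
eef_rot: [-1.548, 2.732, -0.0]
contact_force: [-2.3, -1.4, 10.0]
opening: 0.0232
```

Call:
send_rows(series=[{"tx":0,"ty":-0.07,"tz":0.02,"yaw":0},{"tx":0,"ty":-0.07,"tz":0.016,"yaw":0}])

```text
clock: 27.12
ee_pos: [0.5598, 0.3307, 0.0507]
eef_rot: [-1.548, 2.732, 0.001]
contact_force: [-4.4, -0.9, 12.2]
opening: 0.0234
```

Call:
send_rows(series=[{"tx":0,"ty":-0.07,"tz":0.016,"yaw":0},{"tx":0,"ty":-0.07,"tz":0.016,"yaw":0},{"tx":0,"ty":-0.07,"tz":0.022,"yaw":0},{"tx":0,"ty":-0.064,"tz":0.024,"yaw":0}])

```text
clock: 27.62
ee_pos: [0.5714, 0.3236, 0.0461]
eef_rot: [-1.548, 2.733, 0.001]
contact_force: [-4.2, 0.7, 5.3]
opening: 0.0236
```

```bash
python3 - <<'E'
from h import *
o,_=state();plan(o['ee_pos']);shot('wrist','w18');tilt('w18')
E
```

```text
t 27.625 pos [0.5714 0.3236 0.0461] a0 -120.94 F [-4.16  0.7   5.32] op 0.0236
yaw -0.0 rows 1 each [0. 0. 0.]
tilt (deg, +x up) 8.0 web top below TCP mm 20.9 n 3894 5531 ymin -0.0413
```

Call:
send_rows(series=[{"tx":0,"ty":-0.064,"tz":0.028,"yaw":0},{"tx":0,"ty":-0.064,"tz":0.03,"yaw":0},{"tx":0,"ty":0,"tz":0,"yaw":0}])

```text
clock: 28.05
ee_pos: [0.577, 0.3203, 0.043]
eef_rot: [-1.548, 2.732, 0.001]
contact_force: [-0.4, 1.2, 3.7]
opening: 0.0234
```

```bash
python3 - <<'E'
from h import *
o,_=state();plan(o['ee_pos']);shot('wrist','w19');tilt('w19')
E
```

```text
t 28.05 pos [0.577  0.3203 0.043 ] a0 -120.94 F [-0.35  1.24  3.75] op 0.0234
yaw -0.0 rows 1 each [0. 0. 0.]
tilt (deg, +x up) 1.9 web top below TCP mm 20.5 n 3606 5372 ymin -0.0383
```

Nearly flat now. Releasing and withdrawing straight up.

Call:
send_rows(series=[{"tx":0,"ty":0,"tz":0,"yaw":0},{"tx":0,"ty":0,"tz":0,"yaw":0},{"tx":0,"ty":0,"tz":0,"yaw":0},{"tx":0,"ty":0,"tz":0,"yaw":0},{"tx":0,"ty":0,"tz":-0.3,"yaw":0},{"tx":0,"ty":0,"tz":-0.9,"yaw":0},{"tx":0,"ty":0,"tz":-0.9,"yaw":0},{"tx":0,"ty":0,"tz":-0.9,"yaw":0},{"tx":0,"ty":0.5,"tz":-0.9,"yaw":0},{"tx":0,"ty":0.8,"tz":-0.5,"yaw":0},{"tx":0,"ty":0,"tz":0,"yaw":0}], fingers=0.7)

```text
clock: 29.48
ee_pos: [0.5196, 0.3549, 0.2664]
eef_rot: [-1.549, 2.727, 0.0]
contact_force: [0.3, 1.1, -0.8]
opening: 0.06
```

```bash
python3 - <<'E'
from h import *
o,_=state();plan(o['ee_pos']);shot('top','tf');shot('side','sf')
for f in('tf','sf'):
    X,ok=cloud(f);print(f);laths(X,ok,O=O)
    s=ok&(abs(X[...,0]-.578)<.06)&(abs(X[...,1]-.318)<.06)
    for lo,hi in((.058,.08),(.012,.03)):
        P=X[s&(X[...,2]>lo)&(X[...,2]<hi)]
        if len(P)>5:
            r=cv2.minAreaRect((P[:,:2]*1000).astype(np.float32));A=np.c_[P[:,:2]-P[:,:2].mean(0),np.ones(len(P))];print(' gauge',len(P),P[:,2].mean().round(4),np.round(r[0],1),np.round(r[1],1),round(r[2],1),'tilt',np.linalg.lstsq(A,P[:,2],rcond=None)[0].round(3))
a=cv2.imread('pics/tf.png')[60:260,90:440];b=cv2.imread('pics/sf.png')[80:370,100:400]
cv2.imwrite('pics/f.png',np.hstack([cv2.resize(a,(440,252)),cv2.resize(b,(340,252))]))
shot('wrist','w20');X,ok=wcloud('w20');s=ok&(abs(X[...,0]-.578)<.06)&(abs(X[...,1]-.318)<.06)
P=X[s&(X[...,2]>.058)&(X[...,2]<.08)];print('w',len(P),P[:,2].mean() if len(P) else 0)
E
```

```text
t 29.475 pos [0.5196 0.3549 0.2664] a0 -120.82 F [ 0.35  1.07 -0.8 ] op 0.06
yaw -0.0 rows 1 each [0. 0. 0.]
tf
  x 0.8 skew 0.17 w 24.4 z 16.7 y -115..113
  x 54.6 skew 0.23 w 23.9 z 16.8 y -111..114
  x 108.6 skew 0.04 w 23.6 z 16.9 y -114..115
 gauge 111 0.0666 [580.7 316.9] [24.6 59.1] 59.8 tilt [0.025 0.017 0.067]
 gauge 199 0.0223 [581.3 317.8] [71.2 67.9] 58.7 tilt [-0.004  0.016  0.022]
sf
  x -17.6 skew -9.30 w 21.3 z 17.6 y 70..115
 gauge 165 0.0671 [579.9 319.5] [26.3 60.2] 57.7 tilt [-0.043 -0.108  0.067]
 gauge 303 0.0219 [579.8 318.3] [71.8 73.9] 59.0 tilt [ 0.01  -0.022  0.022]
w 1176 0.06567329065653894
```

View pics/f.png

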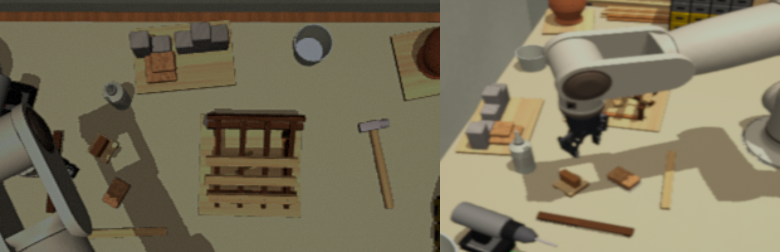

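The top and side views show the three laths evenly spaced, the gauge standing upright by its old spot at (105,150), and the bystanders unmoved. Handing in.

```bash
python3 -c "
from plant import manip
print(manip.close_job())"
```

```text
the job is handed in; nothing more can be done
None
```

Both loose laths are set with the gauge, the gauge is back on its feet on the bench at its original spot, and the job was handed in at about 29.5 s.

- **Tilting the gauge:** The tool only points down, so I pivoted the gauge to about 28° in the grip by pressing its hook foot on the nailed eaves lath. It peaked at about 15 N there. My hardest press anywhere was about 30 N, when I lowered the web onto lath1.
- **Lath1:** The first draw left it about 1.2° askew, probably because the web was pressing on it. I nudged it up with the inside of the heel, which straightened it, and drew it down again with the web just clear until the heel met the eaves lath at about 5 N.
- **Lath2:** I drew it down the same way. Contact with the loose lath1 is too light to feel, so I stopped it by position and checked with the camera.

**Last checks:**

| Measurement | Top camera | Wrist camera | Target |
|---|---|---|---|
| Eaves lath to lath1 | 53.8 mm | 53.9 mm | 54 mm |
| Lath1 to lath2 | 54.0 mm | 54.0 mm | 54 mm |
| Largest skew | about 0.2° | about 0.1° | 0° |

- **Gauge:** It stands flat, with its top at 67 mm and web at 22 mm, within about 1–2 mm of where it started. The gripper is open and clear of everything.
- **Disagreements:** The arm blocked most of the roof in the last side view, so that lath fit was useless and I ignored it. The wrist camera's last eaves-lath fit was partly hidden, so its first figure uses the earlier clear one. Absolute camera readings differed by about 1–2 mm, within calibration.
- **Bystanders:** I checked these only by eye in the final top and side views, and they looked unmoved.

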